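# Lift the extruder dies out of their tub with the die key

## Task

Take the die key from the tool block, push it down through the stack of clay-extruder dies in the white tub until its cross foot has gone through the slot of the strap die at the bottom (feel for the slot with a light press, never forcing the key down or round), and when the flange sits on the stack give it a quarter turn so that it locks. Lift the whole stack out on the key and set it down gently on the terracotta ring on the round bat, lying flat and centred, then let go and leave the key standing in the stack. Touch the dies with the key only, and leave the other things where they are.

Things in the scene. Friction and masses are not known exactly. Their poses are not given: they have to be found in the camera images.
- key: Die key, 100 mm tall, upright in the tool block. Origin: middle of the underside of its steel cross foot; z up the shaft. Foot: bar 24 mm long (along x), 7 wide, 6 high; then a shaft 6.6 mm thick up to a round flange 40 mm across and 4 mm thick, underside 32.5 mm above the origin, which stops the key on top of the dies (and carries it in the block). About 0.12 kg.
- key_grip (a point): On the key's axis in its wooden grip, 82.5 mm above the key's origin. The grip is square, 26 x 26 mm, its sides along key x and y, from 60.5 to 100.5 mm above the origin: take it here from above, fingers closing along key x or key y.
- tub: White storage tub, fixed, 80 mm across, 52 mm high, bore 67 mm, floor 4 mm. Origin: middle of its underside; two lugs at the rim lie at +x and -x. Four dies, each 6 mm thick and 64 mm across, lie stacked from 20 to 44 mm above the origin, 1.5 mm play at the side, on a sprung ring (38 mm inside) that gives way above 2 N, 3 N per mm, and stops hard after 3 mm.
- tub_ledge (a point): Middle of the sprung ring's top, 20 mm above the tub's origin. On it, lowest, lies the strap die (not measured): slot 27 x 9.5 mm in its middle, its length anywhere within 1.2 rad of tub x; two pins at its edge keep it from turning. Feel for the slot. When the flange is on the top die the foot is clear below and turns freely; 1.2 to 1.6 rad off the slot it holds all dies, 2.5 mm play in height.
- square_die: Aluminium die, 64 mm across, 6 mm thick, with a square 30 mm opening; second from the bottom. Origin: middle of its underside, z up. About 50 g, as the others.
- coil_die: Aluminium die, 64 mm across, 6 mm thick, with a round 32 mm opening; third from the bottom. Origin: middle of its underside, z up.
- wide_die: Aluminium die, 64 mm across, 6 mm thick, with a round 35 mm opening; on top. Origin: middle of its underside, z up.
- block: Wooden tool block, fixed, 176 x 62 x 60 mm, long along its x. Origin: middle of its underside. The key hangs by its flange in a slot (30 mm along x, 13 mm along y, right through) in the middle of the top; lift it 35 mm straight up to clear. Short tools stick up to 34 mm above the top near both ends, 70 mm or more from the key's axis.
- bat: Round plywood bat, fixed, 170 mm across, 12 mm thick. Origin: middle of its underside. A terracotta ring is stuck on its middle, 72 mm across outside, 38 mm inside, 25 mm high.
- chuck_top (a point): Middle of the top of the terracotta ring, 37 mm above the bat's origin: the stack goes here, the key's foot hanging inside the ring.
- water_cup: Bystander: turquoise cup, 80 mm across, 94 mm high; origin under its middle.
- rubber_rib: Bystander: flat kidney-shaped rib, 96 x 45 x 9 mm; origin under its middle.
- clay_lump: Bystander: lump of clay, 87 x 61 x 47 mm; origin under its middle.
Not all that is in view belongs to the job. There is more than one size of the key; the job needs the larger.

How it is judged:
On the way, in this order (a step that is already met when the one before it is completed fails the run):
1. the key's foot is through the strap die in the tub: its underside lower than 13.5 mm above the tub's underside, within 8 mm of the tub's axis (z of key in the frame of tub below 0.0135 m and horizontal distance between key and tub below 0.008 m), for 0.2 s.
2. the dies hang on the key together above the tub's rim: each listed die more than 60 mm above the tub's underside, within 12 mm of the key's axis (z of each of square_die, coil_die, wide_die in the frame of tub above 0.06 m and horizontal distance between each of square_die, coil_die and key below 0.012 m and horizontal distance between wide_die and key below 0.014 m), for 0.3 s.
At the end, for the whole second after the job is handed in: All dies lie flat on the terracotta ring in their old order (listed ones 6, 12, 18 mm above its top, each within 1.5 mm; tilt under 0.06 rad), centred within 12 mm; the key stands in them (tilt under 0.12 rad, within 14 mm of the axis, foot 4 mm or more below the ring's top), released, at rest (horizontal distance between each of square_die, coil_die, wide_die and chuck_top below 0.012 m and z of square_die in the frame of chuck_top between 0.0045 and 0.0075 m and z of coil_die in the frame of chuck_top between 0.0105 and 0.0135 m and z of wide_die in the frame of chuck_top between 0.0165 and 0.0195 m and angle between wide_die's own z axis and vertical below 0.06 rad and angle between key's own z axis and vertical below 0.12 rad and z of key in the frame of chuck_top below -0.004 m and horizontal distance between key and chuck_top below 0.014 m and linear speed of each of key, wide_die below 0.02 m/s and contact force between the fingers and key below 0.1 N); the robot touches nothing.
It fails at once if the tub is pressed with more than 20 N (the key is forced down, the sprung ring driven onto its stop) (contact force between tub and anything else above 20 N).
It fails at once if the key is turned by force in the slot: the strap die is wrenched against its two locating pins with more than 20 N (contact force between any of pins_c0, pins_c1 and anything else above 20 N).
It fails at once if the stack is dropped or banged on the ring (top die faster than 0.12 m/s within 4 mm of its place on the ring), or the bat is pressed with more than 60 N (contact force between bat and anything else above 60 N or (z of wide_die in the frame of chuck_top between 0 and 0.022 m and horizontal distance between wide_die and chuck_top below 0.05 m and linear speed of wide_die above 0.12 m/s)).
It fails at once if the gripper touches a die (contact force between any of the arm, the fingers and square_die above 0.5 N or contact force between any of the arm, the fingers and coil_die above 0.5 N or contact force between any of the arm, the fingers and wide_die above 0.5 N).
It fails at once if a bystander is moved by more than 20 mm (distance of any of water_cup, rubber_rib, clay_lump from where it was at the start of the episode above 0.02 m).
It also fails if it takes over 64 s, if anything falls off the work surface, if the arm or the gripper's body presses on something with over 40 N, if the wrist force passes 120 N, or if a joint passes its speed limit or range.

## Robot

A 6-joint arm with a two-finger parallel gripper is mounted at the origin on the work surface; the furniture and walls round the work are solid. World frame = base frame: x ahead of the robot, y to its left, z up, the work surface at z = 0. Lengths are in m, angles in rad, forces in N, time in s.
With the tool pointing down it reaches from about 0.3 to 0.775 m from the base axis. Payload 14.6 kg.
Tool frame: the origin (TCP) lies midway between the tips of the shut fingers; the grasp point (between the pads) lies 19 mm behind it; z points along the fingers, y is the line along which they close (so a half turn about z gives the same grasp; the last joint's range is limited). The gripper opens to 85 mm and grips with 20 to 120 N. Pads are 22 mm wide; open, the fingers measure 114 mm over their backs; the gripper's body (76 mm by 85 mm) begins 54 mm behind the grasp point. The pads swing forward as they close: fully open they stand 13 mm farther back than shut.
Start: joints at [1.216, 0.3, 1.521, -0, 1.321, -0.067], TCP at [0.156, 0.527, 0.204] pointing down, gripper open.
Joint ranges: [-3.03, 3.03], [-0.79, 2.21], [0.23, 2.52], [-1.04, 4.18], [0, 3.07], [-2.55, 2.55]. Speed limits (rad/s): [2.22, 2.22, 2.57, 3.14, 3.14, 3.14].

## Interface

Orientations are given as a 3x3 rotation matrix whose columns are the frame's x, y, z axes.
In Python, from bench import state, cams, order gives the robot as it stands.
- The arm moves only by the shell command python3 -m inch 'ROWS'. ROWS is a JSON object whose one key "series" holds a list of rows, each a list of 5 numbers: the shift along the tool's x, y, z in units of 40 mm (1.0 is 40 mm), then the turn about the tool's z in units of 5 degrees (1.0 is 5 degrees), then the finger opening in mm, from 0 to 85.4. In form: {"series": [[tx, ty, tz, roll, hand], ...]}. A call has 1 to 8 rows; each row shifts and turns the commanded pose from where the row before left it, along the tool's axes as they then stand; what a row does not reach is not made up. A row lasts 1/12 s, in which the tool goes at most 41.7 mm and 7.16 degrees, less where a joint would pass 70% of its speed; a pose out of reach is approached as far as the arm can. A call is refused whole if a number of a shift passes 1 or a number of a turn 1, either way. A call with a gripper value outside its range is refused whole. The fingers move at their own pace and stop on an object; the grip force is fixed at half the most. Time passes only in rows, so rows that do not move let the fingers close. It gives the time, the measured TCP pose, the force, the opening and the grip force at its end, in the units of the state.
- state(): the state, without advancing time (a new reading comes with each control period).
- cams.get_image(name): name is "scene" or "top"; returns the picture (420x560x3 uint8, blue, green, red); there is no depth.
- cams.get_calibration(name): a dict with "fovy" (degrees; the focal length in pixels is half the picture's height over the tangent of half this angle, whatever the lens; pixels are square), "cx", "cy" (the principal point, pixels), "position" and "attitude" of the camera in the world. Camera axes: x right, y up, looking along -z (the intrinsics and any distortion apply to the point x, -y, -z); pixel columns grow to the right and rows downward; lengths in m; the calibration is good to about 2 mm. A picture is of the moment at which its call begins. get_calibration takes no time and is no camera call.
- order.finish_job(): hands the job in; it is judged then, once.
The state is a dict: "t": time; "qpos": joint angles; "dq": joint speeds; "joint_efforts": joint torques, N m; "tcp_pos": TCP position; "ee_rot": TCP orientation; "wrist_force": force on the tool from outside, world axes, zero at the start; "moment": the same for the moment, N m; "finger_gap": opening from 0.0 (shut) to 1.0 (fully open); "grip_force": force on a finger pad.
Only numpy, scipy, OpenCV 4.12 (cv2) and the standard library are available. Lean on these libraries where they do the work, as an engineer would, in place of code of your own. Each camera call takes 0.05 s, during which the arm holds its last target. There are 200 camera calls.

## Working session

There is one attempt and no reset: what is moved stays moved. The work goes in short steps, Python scripts to look and compute and a shell command to move; the robot and the scene stay as the last step left them, time stands still between calls to the robot, and variables do not carry over. Pictures are saved under pics/ and viewed, at most 10 in all, crops included, and the job is handed in when it is done.

```bash
mkdir -p pics; ls; python3 - <<'E'
from bench import state,cams
import cv2
s=state();print(s)
for n in("scene","top"):
    cv2.imwrite(f"pics/{n}0.png",cams.get_image(n));print(n,cams.get_calibration(n))
E
```

```text
pics
{'t': 0.0, 'qpos': array([ 1.21639214e+00,  3.00454980e-01,  1.52157973e+00,  1.21968797e-05,
        1.32068830e+00, -6.65762040e-02]), 'dq': array([-0.00019245, -0.00245833, -0.00122234, -0.00078243, -0.00032414,
       -0.0002651 ]), 'joint_efforts': array([ 5.05201369e-04, -5.43489146e+01, -3.61799812e+01,  6.14020178e-05,
        3.92283808e-03,  1.13284221e-05]), 'tcp_pos': array([0.15602532, 0.52713374, 0.20383074]), 'ee_rot': array([[-9.58861832e-01,  2.83872903e-01, -4.03352782e-04],
       [ 2.83873176e-01,  9.58861254e-01, -1.05600862e-03],
       [ 8.69871215e-05, -1.12706740e-03, -9.99999361e-01]]), 'wrist_force': array([-0.20961995, -0.11208988, -0.0303851 ]), 'moment': array([-0.00787948,  0.04278826, -0.00290688]), 'grip_force': 0.0, 'finger_gap': 1.0025724994933454}
scene {'fovy': 42.81994544660254, 'cx': 281.07992088772164, 'cy': 202.16596793343282, 'position': array([-0.21248196,  1.23436292,  1.01347185]), 'attitude': array([[-0.82755479,  0.31776671, -0.46279303],
       [-0.56101005, -0.43799342,  0.70244537],
       [ 0.02051345,  0.84094357,  0.54073387]])}
top {'fovy': 51.63162064168089, 'cx': 273.82326638667143, 'cy': 211.49513414107727, 'position': array([0.30159636, 0.02820841, 1.22038648]), 'attitude': array([[ 7.96154089e-02,  9.70550964e-01, -2.27359216e-01],
       [-9.96825273e-01,  7.73171120e-02, -1.90115633e-02],
       [-8.72933078e-04,  2.28151026e-01,  9.73625363e-01]])}
```

View pics/scene0.png

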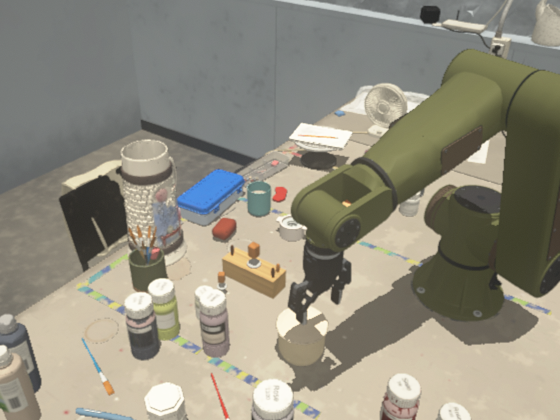

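View pics/top0.png

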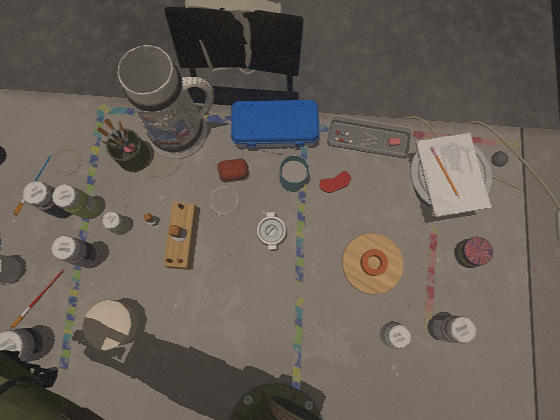

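The scene picture shows the block at about (254,272) with the key's grip at (254,250) and the tub at (291,228). The arm hides the bat. In the top picture the key is at (175,230) in the block, with the small key beside it at (150,218). The tub is at (271,231), the bat at (373,263), the cup at (293,173), the rib at (335,182) and the clay lump at (232,170).

Next I'll enlarge these areas.

```bash
cat > h.py <<'E'
import numpy as np,cv2
from bench import state,cams
def cal(n):
    c=cams.get_calibration(n);f=210/np.tan(np.radians(c["fovy"])/2)
    return f,c["cx"],c["cy"],c["position"],c["attitude"]
def ray(n,u,v):
    f,cx,cy,p,R=cal(n);d=R@np.array([(u-cx)/f,-(v-cy)/f,-1]);return p,d/np.linalg.norm(d)
def atz(n,u,v,z):
    p,d=ray(n,u,v);return p+d*(z-p[2])/d[2]
def proj(n,X):
    f,cx,cy,p,R=cal(n);q=R.T@(np.asarray(X)-p);return cx+f*q[0]/-q[2],cy-f*q[1]/-q[2]
def tri(a,b):
    (p,d),(q,e)=ray(*a),ray(*b);A=np.c_[d,-e];s=np.linalg.lstsq(A,q-p,rcond=None)[0]
    x,y=p+d*s[0],q+e*s[1];return (x+y)/2,np.linalg.norm(x-y)
def crop(im,u,v,w,h,k):
    return cv2.resize(im[v:v+h,u:u+w],None,fx=k,fy=k,interpolation=cv2.INTER_CUBIC)
E
python3 - <<'E'
from h import *
t=cv2.imread("pics/top0.png");s=cv2.imread("pics/scene0.png")
a=np.hstack([crop(t,135,195,65,80,5)[:, :],crop(t,245,200,55,80,5)]) # 325+275
b=np.hstack([crop(t,335,225,80,80,2),crop(s,210,210,110,80,4)])if 0 else None
cv2.imwrite("pics/c1.png",a)
c=crop(s,215,205,100,100,6);cv2.imwrite("pics/c2.png",c)
d=crop(t,335,225,80,80,7);cv2.imwrite("pics/c3.png",d)
E
```

```text
(no output)
```

View pics/c1.png

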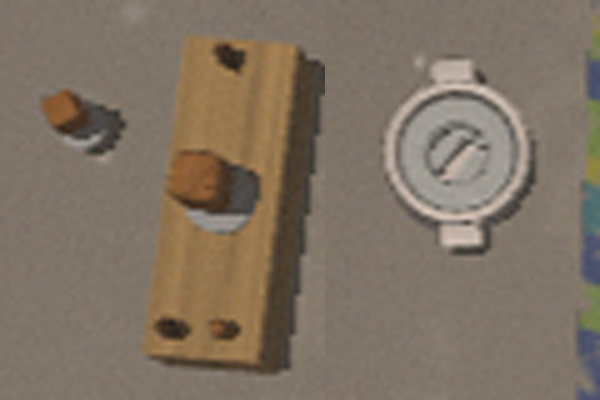

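View pics/c2.png

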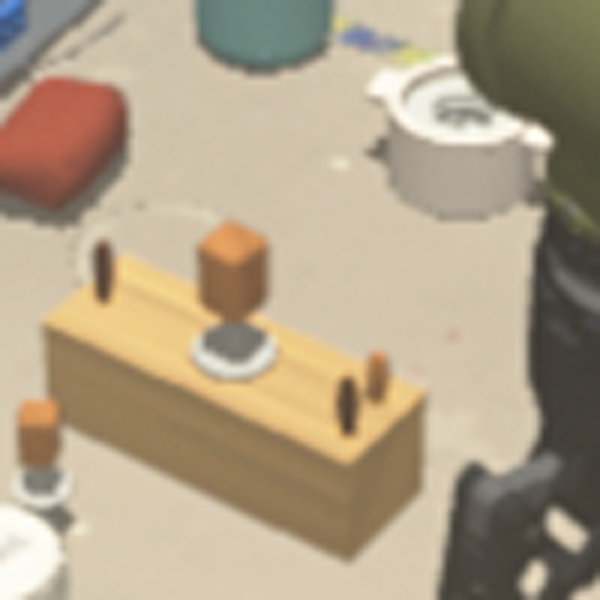

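View pics/c3.png

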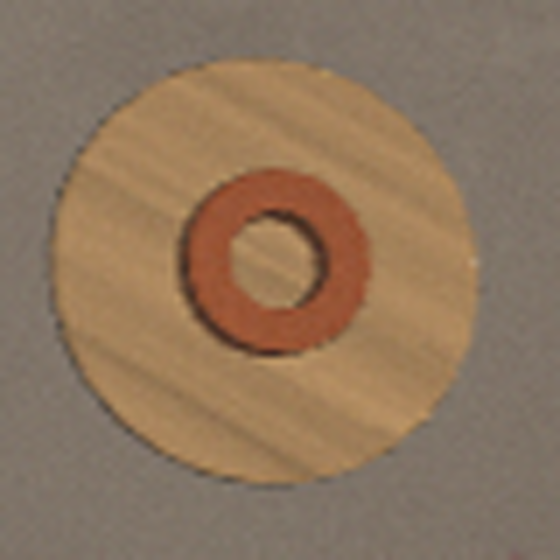

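The crops give these positions:
- **c1:** The block's top face has its corners at (187,38), (300,45), (258,367) and (147,355). The tub rim's centre is at (458,151), with lugs at (453,70) and (464,237). A bright diagonal strip shows inside the dies.
- **c2:** The key's flange is at (234,350), its grip top at (233,243), and the tub lugs at (383,90) and (540,138).
- **c3:** The ring's top is centred at about (279,262).

```bash
python3 - <<'E'
from h import *
np.set_printoptions(precision=4,suppress=True)
T=lambda x,y,u0,v0,k:("top",u0+(x+.5)/k-.5,v0+(y+.5)/k-.5)
S=lambda x,y:("scene",215+(x+.5)/6-.5,205+(y+.5)/6-.5)
A=lambda x,y:T(x,y,135,195,5); B=lambda x,y:T(x-325,y,245,200,5)
print("corners")
ct=[(187,38),(300,45),(258,367),(147,355)];cs=[None,(427,397),(350,463),(43,322)]
# scene: determine match by projection
for c in ct:
    P=atz(*A(*c),.06);u,v=proj("scene",P);print(P,"scene crop",(u-215)*6,(v-205)*6)
P=[atz(*A(*c),.06) for c in ct];print("centre",np.mean(P,0),"ang",[np.degrees(np.arctan2(*(P[i]-P[j])[1::-1])) for i,j in((0,3),(1,2))],[np.linalg.norm(P[i]-P[j]) for i,j in((0,1),(1,2),(2,3),(3,0))])
print("flange",tri(A(222,197),S(234,350)))
for z in(.1,.11,.12,.125,.13):print("grip top at z",z,atz(*S(233,243),z),[ (a) for a in np.subtract(proj("top",atz(*S(233,243),z)),(135,195))*5])
print("tub rim",tri(B(458.5,151),S(461,112)),atz(*B(458.5,151),.052))
l=[tri(B(453,70),S(383,90)),tri(B(464,237),S(540,138))];print(l)
for z in(.045,.052):
  d=atz(*B(453,70),z)-atz(*B(464,237),z);print("lug",np.degrees(np.arctan2(d[1],d[0])),np.linalg.norm(d))
a,b=atz(*B(437,178),.02),atz(*B(475,140),.02);d=b-a;print("slot",a,b,np.degrees(np.arctan2(d[1],d[0])),np.linalg.norm(d))
print("ring",atz(*T(279,262,335,225,7),.037),"bat",atz(*T(265,270,335,225,7),.012))
E
```

```text
corners
[0.5765 0.3331 0.06  ] scene crop 42.22411777200256 314.8993169129533
[0.5775 0.2704 0.06  ] scene crop 123.14567554199652 248.16829628277185
[0.3999 0.2713 0.06  ] scene crop 426.9070561299251 386.8307564270701
[0.4015 0.3312 0.06  ] scene crop 349.52271159972895 456.0436037219147
centre [0.4888 0.3015 0.06  ] ang [np.float64(0.6342127631198461), np.float64(-0.2824114463504037)] [np.float64(0.06267828275546591), np.float64(0.1776421271438383), np.float64(0.059879543384637586), np.float64(0.17503015100277028)]
flange (array([0.4891, 0.3019, 0.0612]), np.float64(0.0006375766397671358))
grip top at z 0.1 [0.5074 0.2771 0.1   ] [np.float64(255.67419152358553), np.float64(152.08429734914475)]
grip top at z 0.11 [0.4995 0.2876 0.11  ] [np.float64(230.0155811900693), np.float64(161.52632067336071)]
grip top at z 0.12 [0.4916 0.2981 0.12  ] [np.float64(203.83776016952368), np.float64(171.15940654357516)]
grip top at z 0.125 [0.4877 0.3033 0.125 ] [np.float64(190.54919573371677), np.float64(176.04941943660933)]
grip top at z 0.13 [0.4838 0.3086 0.13  ] [np.float64(177.124807775038), np.float64(180.98941355833276)]
tub rim (array([0.5244, 0.0539, 0.0409]), np.float64(0.0005766343582801526)) [0.5226 0.0538 0.052 ]
[(array([0.5699, 0.0606, 0.0404]), np.float64(0.0009141420985875444)), (array([0.4781, 0.0475, 0.0394]), np.float64(0.0014015595416775007))]
lug 8.348658324776144 0.09370638633218194
lug 8.348658324776142 0.09314831907751625
slot [0.5123 0.0653 0.02  ] [0.5357 0.0458 0.02  ] -39.93250602500675 0.03042026812910585
ring [ 0.4588 -0.2332  0.037 ] bat [ 0.4585 -0.2333  0.012 ]
```

Both views agree: the flange is at (0.489, 0.302, 0.061), and the tub is at (0.523, 0.054) with its x axis at 8°. The strip is 30 mm long at −40°, which is probably the slot. The ring is at (0.459, −0.233). I'll turn the tool to align with the block and then move over the key.

```bash
python3 -m inch '{"series":[[0,0,0,-0.8,85],[0,0,0,-0.8,85],[0,0,0,-0.8,85],[0,0,0,-0.8,85],[-0.8,-0.55,0,0,85],[-0.8,-0.55,0,0,85],[-0.8,-0.55,0,0,85],[-0.8,-0.55,0,0,85]]}'
python3 -m inch '{"series":[[-0.8,-0.55,0,0,85],[-0.8,-0.55,0,0,85],[-0.8,-0.55,0,0,85],[-0.8,-0.55,0,0,85],[-0.8,-0.55,0,0,85],[0,0,0,0,85],[0,0,0,0,85]]}'
cat >> h.py <<'E'
def to(x,y,z=None,yaw=None):
    "rows' shift (units) and roll (units) to reach x,y,z with tool y at yaw deg"
    s=state();R=s["ee_rot"];p=s["tcp_pos"];yy=np.degrees(np.arctan2(R[1,1],R[0,1]))
    print("t%.2f"%s["t"],"tcp",p.round(4),"yaw %.2f"%yy,"q6 %.2f"%s["qpos"][5],"F",s["wrist_force"].round(2),"M",s["moment"].round(3),"gap %.3f"%s["finger_gap"],"tilt",R[:2,2].round(4))
    d=np.array([x,y,p[2] if z is None else z])-p
    print("  units",(R.T@d/.04).round(3),"roll",None if yaw is None else round(-((yaw-yy+90)%180-90)/5,3))
E
python3 -c "
from h import *
to(.489,.3017,.089,90.2)"
```

```text
t: 0.77
tcp_pos: [0.2843, 0.437, 0.2041]
ee_rot: [[-1.0, 0.008, -0.0], [0.008, 1.0, -0.0], [0.0, -0.0, -1.0]]
wrist_force: [0.3, 1.3, 0.0]
finger_gap: 1.001
grip_force: 0.0
t: 1.35
tcp_pos: [0.4435, 0.3256, 0.2038]
ee_rot: [[-1.0, 0.012, -0.001], [0.012, 1.0, -0.001], [0.001, -0.001, -1.0]]
wrist_force: [-0.4, -0.3, -0.3]
finger_gap: 0.993
grip_force: 0.0
t1.35 tcp [0.4435 0.3256 0.2038] yaw 89.33 q6 -0.99 F [-0.42 -0.33 -0.29] M [0.059 0.034 0.023] gap 0.993 tilt [-0.0009 -0.0006]
  units [-1.148 -0.582  2.868] roll -0.173
```

```bash
python3 -m inch '{"series":[[-0.6,-0.3,0,-0.17,85],[-0.55,-0.28,0,0,85],[0,0,0.6,0,85],[0,0,0.6,0,85],[0,0,0.6,0,85],[0,0,0.5,0,85],[0,0,0.3,0,85],[0,0,0.2,0,85]]}'
python3 -m inch '{"series":[[0,0,0.07,0,85],[0,0,0,0,85]]}'
python3 -c "
from h import *
to(.489,.3017,.089,90.2)
t=cams.get_image('top');s=cams.get_image('scene')
cv2.imwrite('pics/g1.png',np.hstack([crop(t,130,190,100,100,4),crop(s,205,195,100,100,4)]))"
```

```text
t: 2.02
tcp_pos: [0.4873, 0.3041, 0.091]
ee_rot: [[-1.0, -0.007, -0.002], [-0.007, 1.0, -0.001], [0.002, -0.001, -1.0]]
wrist_force: [0.3, -1.0, 1.2]
finger_gap: 0.994
grip_force: 0.0
t: 2.18
tcp_pos: [0.4882, 0.304, 0.0897]
ee_rot: [[-1.0, -0.007, 0.0], [-0.007, 1.0, 0.0], [-0.0, 0.0, -1.0]]
wrist_force: [-0.7, 0.3, 0.1]
finger_gap: 0.995
grip_force: 0.0
t2.18 tcp [0.4882 0.304  0.0897] yaw 90.39 q6 -1.08 F [-0.69  0.27  0.15] M [-0.012 -0.003 -0.008] gap 0.995 tilt [0. 0.]
  units [-0.019 -0.058  0.018] roll 0.038
```

View pics/g1.png

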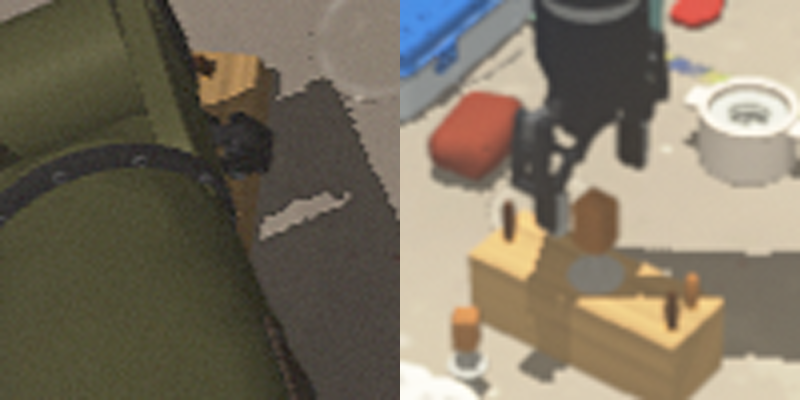

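The picture shows the open fingers either side of the grip, which is at (595,220) in the composite. I'll check that by projection before closing.

```bash
python3 -c "
from h import *
for X in([.4882,.3469,.103],[.4882,.2611,.103],[.489,.3017,.128],[.4882,.304,.1087]):
    u,v=proj('scene',X);print(X,400+(u-205)*4,(v-195)*4)"
```

```text
[0.4882, 0.3469, 0.103] 554.5725414543184 258.22107753040336
[0.4882, 0.2611, 0.103] 629.3233958571809 195.33603824329884
[0.489, 0.3017, 0.128] 593.5077110151907 194.96360652603676
[0.4882, 0.304, 0.1087] 592.6503692737095 219.54911376596533
```

```bash
python3 -m inch '{"series":[[-0.02,-0.05,0.02,0,60],[0,0,0,0,40],[0,0,0,0,20],[0,0,0,0,20],[0,0,0,0,20],[0,0,0,0,20]]}'
python3 -c "
from h import *
to(.489,.3017,.089,90.2)
s=cams.get_image('scene')
cv2.imwrite('pics/g2.png',crop(s,205,195,100,100,5))"
```

```text
t: 2.78
tcp_pos: [0.4895, 0.3018, 0.0893]
ee_rot: [[-1.0, -0.006, 0.001], [-0.006, 1.0, 0.0], [-0.001, 0.0, -1.0]]
wrist_force: [1.0, 0.4, 4.3]
finger_gap: 0.284
grip_force: 59.1
t2.78 tcp [0.4895 0.3018 0.0893] yaw 90.36 q6 -1.09 F [0.96 0.44 4.27] M [-0.037 -0.154  0.036] gap 0.284 tilt [0.001  0.0005]
  units [ 0.013 -0.002  0.008] roll 0.032
```

View pics/g2.png

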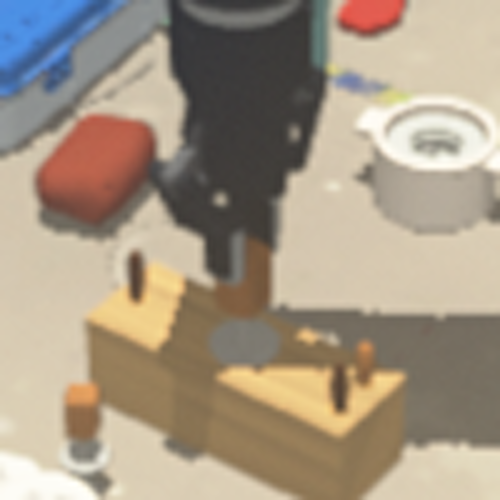

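Now the fingers hold the grip just above the flange, with the gap at 24 mm and 59 N on the pads. I'll lift straight up and carry the key to above the tub, turning it toward −40° on the way.

```bash
python3 -m inch '{"series":[[0,0,-0.1,0,20],[0,0,-0.2,0,20],[0,0,-0.3,0,20],[0,0,-0.4,0,20],[0,0,-0.5,0,20],[0,0,-0.6,0,20],[0,0,-0.6,0,20],[0,0,-0.1,0,20]]}'
python3 -m inch '{"series":[[-0.1,-0.7,0,0,20],[-0.1,-0.8,0,0,20],[-0.1,-0.8,0,0,20],[-0.1,-0.8,0,0,20],[-0.1,-0.8,0,0,20],[-0.1,-0.8,0,0,20],[-0.1,-0.8,0,0,20],[-0.1,-0.6,0,0,20]]}'
python3 -m inch '{"series":[[0,0,0,1,20],[0,0,0,1,20],[0,0,0,1,20],[0,0,0,1,20],[0,0,0,1,20],[0,0,0,1,20],[0,0,0,1,20],[0,0,0,1,20]]}'
python3 -c "
from h import *
to(.5228,.0538,None,50)
t=cams.get_image('top');s=cams.get_image('scene')
cv2.imwrite('pics/k1.png',np.hstack([crop(t,230,190,80,100,5),crop(s,240,150,80,100,5)]))"
```

```text
t: 3.5
tcp_pos: [0.4903, 0.3023, 0.2061]
ee_rot: [[-1.0, -0.006, 0.006], [-0.006, 1.0, 0.003], [-0.006, 0.003, -1.0]]
wrist_force: [0.9, 0.3, -0.1]
finger_gap: 0.281
grip_force: 58.6
t: 4.17
tcp_pos: [0.5225, 0.0556, 0.2008]
ee_rot: [[-1.0, -0.006, -0.0], [-0.006, 1.0, -0.0], [0.0, -0.0, -1.0]]
wrist_force: [0.1, 0.6, -1.7]
finger_gap: 0.284
grip_force: 58.7
t: 4.83
tcp_pos: [0.5225, 0.0578, 0.2006]
ee_rot: [[-0.767, 0.641, -0.0], [0.641, 0.767, -0.0], [0.0, -0.0, -1.0]]
wrist_force: [-0.4, 0.3, -2.2]
finger_gap: 0.284
grip_force: 58.7
t4.83 tcp [0.5225 0.0578 0.2006] yaw 50.11 q6 -0.83 F [-0.35  0.35 -2.15] M [ 0.019 -0.045  0.014] gap 0.284 tilt [-0.0004 -0.    ]
  units [-0.071 -0.073 -0.   ] roll 0.022
```

View pics/k1.png

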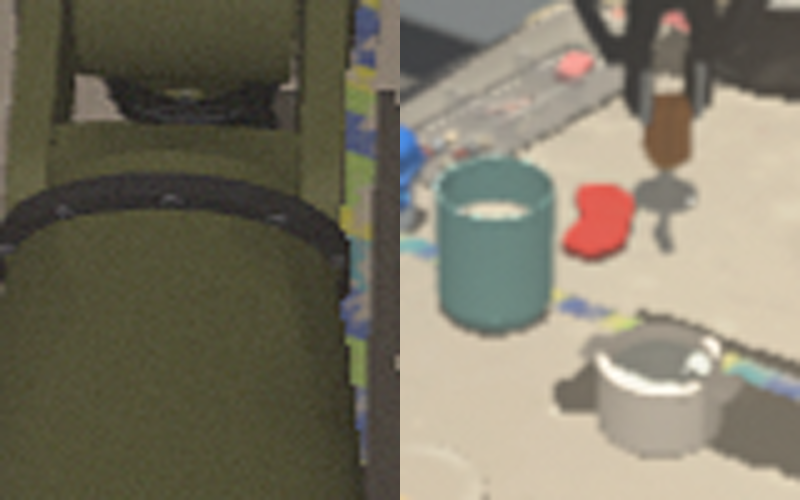

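The key hangs upright, with its flange at (665,192) and its foot at (667,242) in the composite, and the tub below at (661,365). I'll compare the scene camera's bias at the key and at the tub.

```bash
python3 -c "
from h import *
g=lambda X:[400+(proj('scene',X)[0]-240+.5)*5,(proj('scene',X)[1]-150+.5)*5]
print('foot',g([.5225,.0578,.139]),'flange',g([.5225,.0578,.1735]),'gripbot',g([.5225,.0578,.1995]))
d=.0466*np.array([np.cos(.1457),np.sin(.1457),0])
for z in(.045,.052):
  c=np.array([.5228,.0538,z]);print('tub',g(c),g(c+d),g(c-d))
"
```

```text
foot [np.float64(663.2511600608183), np.float64(241.28200126748823)] flange [np.float64(665.0575310584645), np.float64(193.09372374657514)] gripbot [np.float64(666.4465713524112), np.float64(156.03851235330666)]
tub [np.float64(661.5999629722862), np.float64(364.07794875537957)] [np.float64(595.3761454060145), np.float64(344.7955936474607)] [np.float64(729.1339212579777), np.float64(383.7417768668432)]
tub [np.float64(661.9478812767923), np.float64(354.9730144644809)] [np.float64(595.5737536208358), np.float64(335.736391040781)] [np.float64(729.6380944312222), np.float64(374.5910672496144)]
```

```bash
python3 - <<'E'
from h import *
np.set_printoptions(precision=4,suppress=True)
t=cv2.imread("pics/top0.png")
def fit(mask,z,name):
    k=8;m=cv2.resize(mask.astype(np.float32),None,fx=k,fy=k,interpolation=cv2.INTER_CUBIC)>.5
    cs,_=cv2.findContours(m.astype(np.uint8),cv2.RETR_CCOMP,cv2.CHAIN_APPROX_NONE)
    for c in cs:
        if len(c)<250:continue
        (x,y),(a,b),an=cv2.fitEllipse(c);u,v=(x+.5)/k-.5,(y+.5)/k-.5
        print(name,u+U,v+V,a/k,b/k,atz("top",u+U,v+V,z))
U,V=250,205;c=t[V:V+52,U:U+42].astype(float)
g=c.min(2);print(g[18:36,12:32].astype(int))
fit(np.clip((g-130)/60,0,1),.052,"tub")
U,V=335,225;c=t[V:V+80,U:U+80].astype(float);r=c[:,:,2]-c[:,:,1]
fit(np.clip((r-20)/80,0,1),.037,"ring")
E
```

```text
[[ 93 138 148 150 150 147 147 152 154 153 149 152 151 148 146 147 149 142
  105 104]
 [130 148 147 151 145 152 156 129 112 115 118 134 150 152 151 148 142 147
  124  84]
 [147 149 144 146 152 132 110 111 111  98  96 108 111 134 149 149 145 146
  146 120]
 [153 147 150 147 123 114  83  61 130 156 161 141 110  78 120 146 147 142
  145 134]
 [152 149 152 138 116  91 100 142 153 151 121 142 122 117 125 144 151 145
  144 146]
 [148 151 150 130  88 111 143 151 150 133  96  66  96 141 150 136 142 151
  145 144]
 [143 147 139 120  81 134 152 151 150 104  72 148 170 123  76  92 137 147
  149 150]
 [147 148 137 109 139 150 150 149 112  76 141 166 158 152 154 132 141 151
  149 145]
 [147 144 136 110 140 149 151 121  89 144 164 161 149 146 151 129 143 150
  148 149]
 [151 150 145 108 137 151 136  89 141 166 162 151 143 150 133 132 146 149
  148 151]
 [150 151 149 118 120 131  93 142 166 163 155 149 150 145 129 141 148 148
  152 152]
 [154 150 147 148 100  80  78 143 163 157 151 149 150 130 112 138 153 149
  147 142]
 [151 148 151 152 141 123 153 167 158 152 148 151 129 130 146 153 147 148
  148 120]
 [142 145 147 149 146 147 130  91 128 128 135 137 139 148 145 148 148 152
  147 105]
 [113 142 149 146 149 150 152 153 149 149 147 144 148 144 149 148 150 149
  106 139]
 [105 124 153 151 149 146 145 152 149 152 149 152 150 147 146 147 156 117
  135 163]
 [163 108 116 150 154 149 147 147 145 150 152 153 152 154 152 152 128 146
  161 169]
 [171 166 138 113 132 154 153 151 150 151 151 156 160 159 133 103 140 164
  160 107]]
tub 271.1474609375 226.22379684448242 29.281599044799805 33.81004333496094 [0.5325 0.055  0.052 ]
tub 269.5228576660156 234.9040756225586 30.599882125854492 36.88591003417969 [0.5081 0.0575 0.052 ]
ring 374.4410743713379 261.7324409484863 24.57404136657715 25.76449203491211 [ 0.4595 -0.2332  0.037 ]
ring 374.5125274658203 261.60973358154297 14.522953033447266 15.415294647216797 [ 0.4599 -0.2334  0.037 ]
```

```bash
python3 - <<'E'
from h import *
for z in(.02,.026):
    c=atz("top",271.1,231.8,z);d=atz("top",271.1+.9,230.8,z)-c;print(z,c,np.degrees(np.arctan2(d[1],d[0])))
t=cv2.imread("pics/top0.png");g=cv2.resize(t[205:257,250:292].min(2).astype(np.float32),None,fx=4,fy=4,interpolation=cv2.INTER_CUBIC)
# rim: radial search of the outer edge (bright rim -> darker table)
best=[]
for z,r in((.052,.040),):
  for x in np.arange(.516,.530,.0005):
    for y in np.arange(.047,.061,.0005):
      s=0
      for a in np.radians(np.arange(0,360,6)):
        if abs(np.cos(a-.146))>.9:continue
        i,o=[proj("top",[x+q*np.cos(a),y+q*np.sin(a),z]) for q in(.0375,.0425)]
        f=lambda p:g[int(round((p[1]-205+.5)*4-.5)),int(round((p[0]-250+.5)*4-.5))]
        s+=f(i)-f(o)
      best.append((s,x,y))
best.sort(reverse=True);print(np.mean([b[1:] for b in best[:20]],0),best[:4])
E
```

```text
0.02 [0.52289793 0.05460974 0.02      ] -36.92849521744235
0.026 [0.52179177 0.05447777 0.026     ] -36.92849521744266Traceback (most recent call last):
  File "<stdin>", line 13, in <module>
  File "h.py", line 11, in proj
    f,cx,cy,p,R=cal(n);q=R.T@(np.asarray(X)-p);return cx+f*q[0]/-q[2],cy-f*q[1]/-q[2]
                ~~~^^^
  File "h.py", line 4, in cal
    c=cams.get_calibration(n);f=210/np.tan(np.radians(c["fovy"])/2)
ValueError: time passes only in moves, steps and waits
```

The slot's centre is at about (0.522, 0.054), at −38°. I'll move over it and lower into the upper dies.

```bash
python3 -m inch '{"series":[[-0.05,-0.07,0,-0.38,20],[0,0,0.5,0,20],[0,0,0.5,0,20],[0,0,0.5,0,20],[0,0,0.4,0,20],[0,0,0.3,0,20],[0,0,0.15,0,20],[0,0,0,0,20]]}'
python3 -c "
from h import *
to(.5222,.0543,.088,52)"
```

```text
t: 5.6
tcp_pos: [0.5218, 0.0544, 0.1056]
ee_rot: [[-0.792, 0.61, -0.002], [0.61, 0.792, -0.0], [0.002, -0.001, -1.0]]
wrist_force: [0.1, -0.6, -1.3]
finger_gap: 0.282
grip_force: 58.8
t5.60 tcp [0.5218 0.0544 0.1056] yaw 52.38 q6 -0.88 F [ 0.13 -0.61 -1.25] M [-0.011  0.018  0.034] gap 0.282 tilt [-0.0022 -0.0001]
  units [-0.009  0.004  0.441] roll 0.077
```

```bash
python3 -m inch '{"series":[[0,0,0.1,0,20],[0,0,0.1,0,20],[0,0,0.1,0,20],[0,0,0.03,0,20],[0,0,0.03,0,20],[0,0,0.03,0,20]]}'
python3 -m inch '{"series":[[0,0,0.025,0,20],[0,0,0.025,0,20],[0,0,0,0,20]]}'
python3 -c "
from h import *
to(.5222,.0543,.088,52)"
```

```text
t: 6.1
tcp_pos: [0.5226, 0.0544, 0.0913]
ee_rot: [[-0.791, 0.612, 0.0], [0.612, 0.791, 0.0], [-0.0, 0.0, -1.0]]
wrist_force: [0.8, -0.9, -1.1]
finger_gap: 0.281
grip_force: 58.8
t: 6.35
tcp_pos: [0.5224, 0.0544, 0.0891]
ee_rot: [[-0.791, 0.612, -0.0], [0.612, 0.791, -0.0], [0.0, -0.0, -1.0]]
wrist_force: [-0.2, 0.4, -2.5]
finger_gap: 0.284
grip_force: 58.8
t6.35 tcp [0.5224 0.0544 0.0891] yaw 52.26 q6 -0.88 F [-0.22  0.4  -2.48] M [-0.022  0.036  0.008] gap 0.284 tilt [-0.0001 -0.    ]
  units [ 0.002 -0.006  0.027] roll 0.053
```

```bash
for i in 1 2; do :; done; python3 -m inch '{"series":[[0,0,0.02,0,20],[0,0,0.02,0,20],[0,0,0,0,20]]}' | egrep 'tcp|force'
python3 -m inch '{"series":[[0,0,0.02,0,20],[0,0,0,0,20]]}' | egrep 'tcp|force'
python3 -c "
from h import *
to(.5222,.0543,.088,52)"
```

```text
tcp_pos: [0.5225, 0.0544, 0.0875]
wrist_force: [-0.8, -0.7, -0.6]
grip_force: 58.9
tcp_pos: [0.5225, 0.0544, 0.0868]
wrist_force: [-0.1, -1.0, -1.8]
grip_force: 58.7
t6.77 tcp [0.5225 0.0544 0.0868] yaw 52.26 q6 -0.88 F [-0.1  -0.98 -1.76] M [-0.165  0.079 -0.041] gap 0.285 tilt [ 0.0002 -0.    ]
  units [ 0.005 -0.007 -0.029] roll 0.052
```

```bash
python3 -m inch '{"series":[[0,0,0.02,0,20],[0,0,0,0,20]]}' | egrep 'tcp|force'
python3 -c "
from h import *
to(.5222,.0543,.088,52)"
python3 -m inch '{"series":[[0,0,0.02,0,20],[0,0,0,0,20]]}' | egrep 'tcp|force'
python3 -c "
from h import *
to(.5222,.0543,.088,52)"
```

```text
tcp_pos: [0.5223, 0.0543, 0.0858]
wrist_force: [-0.1, -0.5, -1.3]
grip_force: 58.8
t6.93 tcp [0.5223 0.0543 0.0858] yaw 52.26 q6 -0.88 F [-0.11 -0.51 -1.28] M [-0.15   0.055  0.036] gap 0.285 tilt [-0.0004 -0.0002]
  units [ 0.002 -0.002 -0.056] roll 0.052
tcp_pos: [0.5223, 0.0544, 0.085]
wrist_force: [-0.1, -0.2, -0.6]
grip_force: 58.8
t7.10 tcp [0.5223 0.0544 0.085 ] yaw 52.27 q6 -0.88 F [-0.09 -0.2  -0.64] M [-0.21   0.139  0.021] gap 0.287 tilt [-0.0004 -0.0001]
  units [ 0.001 -0.004 -0.076] roll 0.053
```

```bash
python3 -m inch '{"series":[[0,0,0.02,0,20],[0,0,0,0,20]]}' | egrep 'tcp|force'
python3 -c "
from h import *
to(.5222,.0543,.088,52)"
python3 -m inch '{"series":[[0,0,0.02,0,20],[0,0,0,0,20],[0,0,0,0,20]]}' | egrep 'tcp|force'
python3 -c "
from h import *
to(.5222,.0543,.088,52)"
```

```text
tcp_pos: [0.5224, 0.0544, 0.0842]
wrist_force: [-0.5, -1.5, -1.0]
grip_force: 58.8
t7.27 tcp [0.5224 0.0544 0.0842] yaw 52.26 q6 -0.88 F [-0.49 -1.46 -0.97] M [-0.281  0.191 -0.017] gap 0.283 tilt [-0.0003 -0.0001]
  units [ 0.002 -0.004 -0.094] roll 0.053
tcp_pos: [0.5224, 0.0544, 0.0835]
wrist_force: [-0.5, -2.8, -1.6]
grip_force: 58.8
t7.52 tcp [0.5224 0.0544 0.0835] yaw 52.26 q6 -0.88 F [-0.46 -2.81 -1.62] M [-0.266  0.213 -0.002] gap 0.289 tilt [-0.0002 -0.0001]
  units [ 0.003 -0.005 -0.113] roll 0.052
```

The foot is 4 mm into the slot's depth with no vertical resistance. The moments show a light side push across the slot, so I'll ease along −tool y.

```bash
python3 -m inch '{"series":[[0,-0.02,0,0,20],[0,0,0,0,20],[0,0,0,0,20]]}' | egrep 'tcp|force'
python3 -c "
from h import *
to(.5222,.0543,.088,52)"
python3 -m inch '{"series":[[0,-0.01,0,0,20],[0,0,0,0,20],[0,0,0,0,20]]}' | egrep 'tcp|force'
python3 -c "
from h import *
to(.5222,.0543,.088,52)"
```

```text
tcp_pos: [0.5221, 0.0539, 0.0836]
wrist_force: [0.4, 0.7, -2.2]
grip_force: 58.7
t7.77 tcp [0.5221 0.0539 0.0836] yaw 52.26 q6 -0.88 F [ 0.38  0.72 -2.2 ] M [ 0.077 -0.085  0.01 ] gap 0.285 tilt [0.0003 0.0002]
  units [ 0.004  0.01  -0.109] roll 0.051
tcp_pos: [0.5218, 0.0536, 0.0836]
wrist_force: [1.3, 1.2, -2.4]
grip_force: 58.7
t8.02 tcp [0.5218 0.0536 0.0836] yaw 52.26 q6 -0.88 F [ 1.3   1.17 -2.35] M [ 0.316 -0.206 -0.04 ] gap 0.284 tilt [0.0002 0.0002]
  units [ 0.003  0.02  -0.11 ] roll 0.052
```

```bash
python3 -m inch '{"series":[[0,0.008,0.02,0,20],[0,0,0.025,0,20],[0,0,0.025,0,20],[0,0,0,0,20]]}' | egrep 'tcp|force'
python3 -c "
from h import *
to(.5222,.0543,.0733,52)"
python3 -m inch '{"series":[[0,0,0.025,0,20],[0,0,0.025,0,20],[0,0,0.025,0,20],[0,0,0,0,20]]}' | egrep 'tcp|force'
python3 -c "
from h import *
to(.5222,.0543,.0733,52)"
```

```text
tcp_pos: [0.5218, 0.0538, 0.0805]
wrist_force: [1.0, 0.6, -1.8]
grip_force: 58.8
t8.35 tcp [0.5218 0.0538 0.0805] yaw 52.26 q6 -0.88 F [ 1.03  0.6  -1.76] M [ 0.168 -0.093  0.003] gap 0.280 tilt [-0.0003  0.    ]
  units [0.001 0.016 0.181] roll 0.052
tcp_pos: [0.5218, 0.0537, 0.0775]
wrist_force: [1.0, 0.8, -1.8]
grip_force: 58.8
t8.68 tcp [0.5218 0.0537 0.0775] yaw 52.26 q6 -0.88 F [ 1.04  0.78 -1.84] M [ 0.106 -0.158 -0.018] gap 0.285 tilt [-0.0003 -0.    ]
  units [0.001 0.017 0.106] roll 0.052
```

```bash
python3 -m inch '{"series":[[0,0.005,0.025,0,20],[0,0,0.025,0,20],[0,0,0.02,0,20],[0,0,0,0,20]]}' | egrep 'tcp|force'
python3 -c "
from h import *
to(.5222,.0543,.0733,52)"
python3 -m inch '{"series":[[0,0,0.02,0,20],[0,0,0,0,20]]}' | egrep 'tcp|force'
python3 -c "
from h import *
to(.5222,.0543,.0733,52)"
```

```text
tcp_pos: [0.5219, 0.0539, 0.0747]
wrist_force: [-0.1, -0.1, -1.4]
grip_force: 58.8
t9.02 tcp [0.5219 0.0539 0.0747] yaw 52.26 q6 -0.88 F [-0.09 -0.08 -1.36] M [-0.091 -0.039  0.064] gap 0.283 tilt [-0.0005 -0.0001]
  units [0.001 0.013 0.036] roll 0.052
tcp_pos: [0.522, 0.0539, 0.0741]
wrist_force: [-0.6, 0.1, -1.6]
grip_force: 58.8
t9.18 tcp [0.522  0.0539 0.0741] yaw 52.26 q6 -0.88 F [-0.63  0.06 -1.65] M [-0.018 -0.029 -0.032] gap 0.287 tilt [-0.0002 -0.    ]
  units [0.003 0.012 0.019] roll 0.052
```

```bash
python3 -m inch '{"series":[[0,0,0.02,0,20],[0,0,0,0,20]]}' | egrep 'tcp|force'
python3 -c "
from h import *
to(.5222,.0543,.0733,52)"
python3 -m inch '{"series":[[0,0,0.015,0,20],[0,0,0,0,20],[0,0,0,0,20]]}' | egrep 'tcp|force'
python3 -c "
from h import *
to(.5222,.0543,.0733,52)"
```

```text
tcp_pos: [0.5221, 0.0539, 0.0734]
wrist_force: [-0.4, -0.4, -1.0]
grip_force: 58.8
t9.35 tcp [0.5221 0.0539 0.0734] yaw 52.26 q6 -0.88 F [-0.4  -0.4  -1.02] M [ 0.046 -0.038  0.046] gap 0.287 tilt [0.0001 0.    ]
  units [0.004 0.01  0.001] roll 0.052
tcp_pos: [0.5222, 0.0539, 0.073]
wrist_force: [-0.3, -0.1, 1.5]
grip_force: 59.1
t9.60 tcp [0.5222 0.0539 0.073 ] yaw 52.26 q6 -0.88 F [-0.32 -0.13  1.5 ] M [-0.016  0.051 -0.02 ] gap 0.285 tilt [ 0.0004 -0.    ]
  units [ 0.006  0.008 -0.008] roll 0.052
```

The flange is seated on the stack at the expected height, with 3 N of contact, and the foot is clear below the strap die. I'll ease off slightly and turn, checking the first steps.

```bash
python3 -m inch '{"series":[[0,0,-0.012,0,20],[0,0,0,0.4,20],[0,0,0,0.6,20],[0,0,0,0.6,20],[0,0,0,0.6,20],[0,0,0,0,20]]}' | egrep 'tcp|force'
python3 -c "
from h import *
to(.522,.0539,.0734,52)"
python3 -m inch '{"series":[[0,0,0,0.6,20],[0,0,0,0.6,20],[0,0,0,0.6,20],[0,0,0,0.6,20],[0,0,0,0,20]]}' | egrep 'tcp|force'
python3 -c "
from h import *
to(.522,.0539,.0734,52)"
```

```text
tcp_pos: [0.5221, 0.0539, 0.0733]
wrist_force: [0.2, 0.4, 0.5]
grip_force: 59.0
t10.10 tcp [0.5221 0.0539 0.0733] yaw 41.12 q6 -0.68 F [0.17 0.43 0.52] M [-0.01   0.016 -0.039] gap 0.283 tilt [ 0.0001 -0.    ]
  units [ 0.002 -0.002 -0.002] roll -2.176
tcp_pos: [0.5221, 0.0539, 0.0733]
wrist_force: [-0.3, -0.3, 0.8]
grip_force: 59.0
t10.52 tcp [0.5221 0.0539 0.0733] yaw 29.22 q6 -0.48 F [-0.26 -0.28  0.82] M [-0.018  0.042 -0.039] gap 0.281 tilt [ 0. -0.]
  units [ 0.001 -0.001 -0.003] roll -4.556
```

```bash
python3 -m inch '{"series":[[0,0,0,0.8,20],[0,0,0,0.8,20],[0,0,0,0.8,20],[0,0,0,0.8,20],[0,0,0,0.8,20],[0,0,0,0.8,20],[0,0,0,0.8,20],[0,0,0,0,20]]}' | egrep 'tcp|force'
python3 -m inch '{"series":[[0,0,0,0.8,20],[0,0,0,0.8,20],[0,0,0,0.8,20],[0,0,0,0.8,20],[0,0,0,0.8,20],[0,0,0,0.8,20],[0,0,0,0.9,20],[0,0,0,0,20]]}' | egrep 'tcp|force'
python3 -c "
from h import *
to(.522,.0539,.0734,-27.7)"
```

```text
tcp_pos: [0.5221, 0.0539, 0.0733]
wrist_force: [0.6, 0.2, 0.1]
grip_force: 59.0
tcp_pos: [0.5221, 0.0539, 0.0733]
wrist_force: [0.9, -1.0, 1.3]
grip_force: 59.0
t11.85 tcp [0.5221 0.0539 0.0733] yaw -27.21 q6 0.51 F [ 0.86 -1.04  1.25] M [-0.052  0.049 -0.012] gap 0.280 tilt [0. 0.]
  units [-0.001 -0.002 -0.003] roll 0.098
```

```bash
python3 -m inch '{"series":[[0,0,-0.03,0,20],[0,0,-0.04,0,20],[0,0,-0.05,0,20],[0,0,-0.05,0,20],[0,0,-0.05,0,20],[0,0,0,0,20]]}' | egrep 'tcp|force'
python3 -c "
from h import *
to(.522,.0539,.163,-27.7)"
```

```text
tcp_pos: [0.5221, 0.0539, 0.0824]
wrist_force: [0.1, -0.1, -3.9]
grip_force: 58.8
t12.35 tcp [0.5221 0.0539 0.0824] yaw -27.20 q6 0.51 F [ 0.08 -0.07 -3.85] M [-0.003  0.091  0.001] gap 0.283 tilt [0.0002 0.    ]
  units [-1.000e-03 -2.000e-03 -2.015e+00] roll 0.1
```

Fz now shows the extra 2 N of the stack's weight, so it is locked. I'll lift on.

```bash
python3 -m inch '{"series":[[0,0,-0.1,0,20],[0,0,-0.15,0,20],[0,0,-0.2,0,20],[0,0,-0.25,0,20],[0,0,-0.25,0,20],[0,0,-0.25,0,20],[0,0,-0.25,0,20],[0,0,-0.25,0,20]]}' | egrep 'tcp|force'
python3 -m inch '{"series":[[0,0,-0.2,0,20],[0,0,-0.1,0,20],[0,0,0,0,20],[0,0,0,0,20],[0,0,0,0,20]]}' | egrep 'tcp|force'
python3 -c "
from h import *
to(.4596,-.2333,None,None)
s=cams.get_image('scene')
cv2.imwrite('pics/l1.png',crop(s,220,130,120,120,5))"
```

```text
tcp_pos: [0.5221, 0.0539, 0.1514]
wrist_force: [-0.4, 0.6, -3.0]
grip_force: 58.9
tcp_pos: [0.5218, 0.0539, 0.1615]
wrist_force: [-0.6, -1.0, -2.7]
grip_force: 58.9
t13.43 tcp [0.5218 0.0539 0.1615] yaw -27.24 q6 0.51 F [-0.59 -0.98 -2.73] M [-0.014  0.07   0.019] gap 0.282 tilt [-0.001  -0.0001]
  units [-7.095e+00  1.904e+00  2.000e-03] roll None
```

View pics/l1.png

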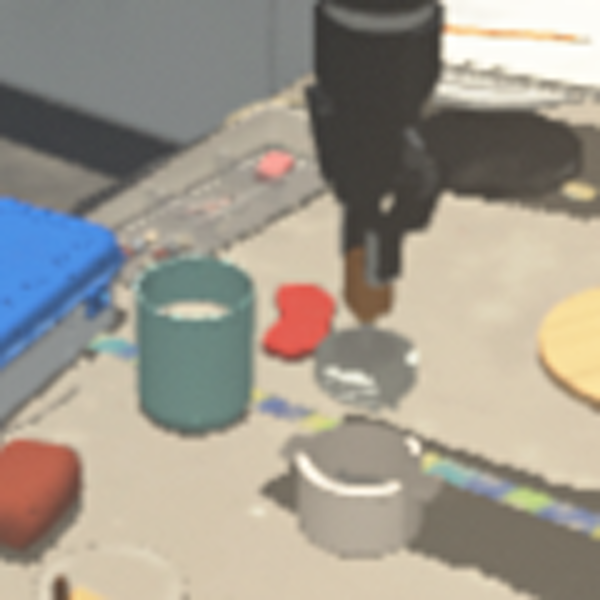

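The stack hangs level on the key at (365,368), clear above the tub at (360,460), with the bat at right. I'll carry it to the bat smoothly.

```bash
python3 -m inch '{"series":[[-0.2,0.054,0,0,20],[-0.35,0.094,0,0,20],[-0.5,0.134,0,0,20],[-0.55,0.147,0,0,20],[-0.55,0.147,0,0,20],[-0.55,0.147,0,0,20],[-0.55,0.147,0,0,20],[-0.55,0.147,0,0,20]]}' | egrep 'tcp|force'
python3 -m inch '{"series":[[-0.55,0.147,0,0,20],[-0.55,0.147,0,0,20],[-0.5,0.134,0,0,20],[-0.45,0.12,0,0,20],[-0.4,0.107,0,0,20],[-0.35,0.094,0,0,20],[-0.3,0.08,0,0,20],[-0.2,0.054,0,0,20]]}' | egrep 'tcp|force'
python3 -m inch '{"series":[[0,0,0,0,20],[0,0,0,0,20],[0,0,0,0,20]]}' | egrep 'tcp|force'
python3 -c "
from h import *
to(.4596,-.2333,None,None)
s=cams.get_image('scene');t=cams.get_image('top')
cv2.imwrite('pics/p1.png',np.hstack([crop(t,320,210,100,100,4),crop(s,290,90,100,100,4)]))"
```

```text
tcp_pos: [0.4879, -0.1014, 0.1618]
wrist_force: [1.2, -0.1, -3.1]
grip_force: 58.9
tcp_pos: [0.459, -0.2347, 0.1618]
wrist_force: [-0.0, -0.7, -4.6]
grip_force: 58.9
tcp_pos: [0.4597, -0.2329, 0.162]
wrist_force: [0.7, 0.5, -3.1]
grip_force: 58.9
t15.07 tcp [ 0.4597 -0.2329  0.162 ] yaw -27.21 q6 -0.07 F [ 0.73  0.53 -3.06] M [ 0.015  0.028 -0.002] gap 0.284 tilt [-0.0001  0.0002]
  units [-0.011  0.002 -0.   ] roll None
```

View pics/p1.png

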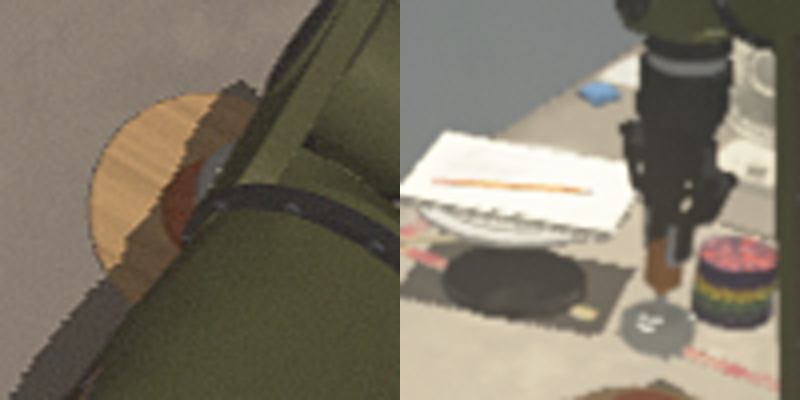

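The stack hangs at (657,328) with the bat below, and the TCP is over the ring. I'll lower quickly at first and then by small steps to contact.

```bash
python3 -m inch '{"series":[[0,0,0.1,0,20],[0,0,0.2,0,20],[0,0,0.25,0,20],[0,0,0.25,0,20],[0,0,0.25,0,20],[0,0,0.2,0,20],[0,0,0.1,0,20],[0,0,0.05,0,20]]}' | egrep 'tcp|force'
python3 -m inch '{"series":[[0,0,0.03,0,20],[0,0,0.03,0,20],[0,0,0.03,0,20],[0,0,0.02,0,20],[0,0,0,0,20],[0,0,0,0,20]]}' | egrep 'tcp|force'
python3 -c "
from h import *
to(.4596,-.2333,.0928,None)"
```

```text
tcp_pos: [0.4594, -0.2333, 0.1051]
wrist_force: [0.1, 0.0, -3.0]
grip_force: 58.8
tcp_pos: [0.4597, -0.2335, 0.1018]
wrist_force: [0.5, -0.0, -3.2]
grip_force: 58.8
t16.33 tcp [ 0.4597 -0.2335  0.1018] yaw -27.24 q6 -0.07 F [ 0.5  -0.03 -3.16] M [-0.016  0.011 -0.005] gap 0.284 tilt [ 0.0002 -0.0001]
  units [ 0.002 -0.004  0.225] roll None
```

```bash
python3 -m inch '{"series":[[0,0,0.03,0,20],[0,0,0.03,0,20],[0,0,0.03,0,20],[0,0,0.03,0,20],[0,0,0.02,0,20],[0,0,0.02,0,20],[0,0,0.02,0,20],[0,0,0.02,0,20]]}' | egrep 'tcp|force'
python3 -m inch '{"series":[[0,0,0.02,0,20],[0,0,0,0,20],[0,0,0,0,20]]}' | egrep 'tcp|force'
python3 -m inch '{"series":[[0,0,0.02,0,20],[0,0,0,0,20],[0,0,0,0,20]]}' | egrep 'tcp|force'
python3 -c "
from h import *
to(.4596,-.2333,.0903,None)"
```

```text
tcp_pos: [0.4596, -0.2334, 0.0936]
wrist_force: [-0.3, -0.4, -3.0]
grip_force: 58.9
tcp_pos: [0.4597, -0.2334, 0.0929]
wrist_force: [0.2, -0.4, -3.7]
grip_force: 58.9
tcp_pos: [0.4597, -0.2335, 0.0922]
wrist_force: [-0.0, -0.5, -1.4]
grip_force: 59.0
t17.50 tcp [ 0.4597 -0.2335  0.0922] yaw -27.24 q6 -0.07 F [-0.02 -0.53 -1.37] M [ 0.009 -0.005  0.014] gap 0.288 tilt [ 0.0003 -0.0001]
  units [ 0.002 -0.005  0.047] roll None
```

The stack is resting on the ring, since its weight has come off at the expected height. I'll lower the flange onto it.

```bash
python3 -m inch '{"series":[[0,0,0.02,0,20],[0,0,0.015,0,20],[0,0,0,0,20],[0,0,0,0,20]]}' | egrep 'tcp|force'
python3 -m inch '{"series":[[0,0,0.012,0,20],[0,0,0,0,20],[0,0,0,0,20]]}' | egrep 'tcp|force'
python3 -c "
from h import *
to(.4596,-.2333,.0903,None)"
```

```text
tcp_pos: [0.4596, -0.2334, 0.0906]
wrist_force: [0.2, 0.8, -0.9]
grip_force: 59.0
tcp_pos: [0.4597, -0.2335, 0.0903]
wrist_force: [-0.1, 0.2, 0.3]
grip_force: 59.3
t18.08 tcp [ 0.4597 -0.2335  0.0903] yaw -27.24 q6 -0.07 F [-0.11  0.22  0.27] M [-0.014  0.008 -0.002] gap 0.285 tilt [ 0.0002 -0.0001]
  units [ 0.002 -0.004 -0.   ] roll None
```

```bash
python3 -m inch '{"series":[[0,0,0,0,26],[0,0,0,0,30],[0,0,0,0,36],[0,0,0,0,45],[0,0,0,0,60],[0,0,0,0,75],[0,0,0,0,75],[0,0,0,0,75]]}' | egrep 'tcp|force|gap'
python3 -m inch '{"series":[[0,0,-0.1,0,75],[0,0,-0.3,0,75],[0,0,-0.5,0,75],[0,0,-0.6,0,75],[0,0,-0.6,0,75],[0,0,-0.6,0,75],[0,0,0,0,75],[0,0,0,0,75]]}' | egrep 'tcp|force|gap'
python3 - <<'E'
from h import *
t=cams.get_image('top');s=cams.get_image('scene')
cv2.imwrite('pics/end_t.png',t);cv2.imwrite('pics/end_s.png',s)
E
python3 - <<'E'
from h import *
s=cv2.imread('pics/end_s.png')
# grip of the key: orange-brown blob near its expected place
u,v=proj('scene',[.4597,-.2335,.1285]);print('expected grip top',u,v,'flange',proj('scene',[.4597,-.2335,.065]))
x0,y0=int(u)-25,int(v)-20
c=s[y0:y0+60,x0:x0+50].astype(int)
m=((c[:,:,2]-c[:,:,0]>50)&(c[:,:,2]<215)).astype(np.uint8)
n,_,st,ce=cv2.connectedComponentsWithStats(m)
for i in range(1,n):
    if st[i,4]>15:print(st[i,:2]+[x0,y0],st[i,2:],ce[i]+[x0,y0])
print('\n'.join(''.join('#' if q else '.' for q in r) for r in m))
print('exp grip mid',proj('scene',[.4597,-.2335,.108]),'ring top',proj('scene',[.4597,-.2335,.037]))
E
```

```text
tcp_pos: [0.4596, -0.2334, 0.0902]
wrist_force: [0.1, -0.2, -0.0]
finger_gap: 0.877
grip_force: 0.0
tcp_pos: [0.46, -0.2336, 0.1993]
wrist_force: [-0.0, -0.1, 0.3]
finger_gap: 0.88
grip_force: 0.0
expected grip top 354.34513883087664 169.13164538814135 flange (np.float64(352.61292777118535), np.float64(185.1605476066534))
[365 149] [14  9 67] [372.86567164 153.41791045]
[364 159] [15  7 39] [370.58974359 162.74358974]
[348 169] [ 16  12 104] [354.28846154 174.81730769]
[370 181] [ 9  5 21] [374.28571429 182.76190476]
[330 188] [ 45  21 408] [354.89215686 198.62990196]
[362 205] [12  4 23] [368.7826087  207.17391304]
...............................................###
.......................................#......####
.........................................###..###.
.....................................##..###.####.
....................................########..##.#
.....................................##########..#
........................................##########
........................................##########
............................................#..##.
.................
[... 2032 characters left out ...]
...#################################.....
.............################################.....
..............############################........
...............##########################.####....
................####################.#########....
#................#################...######.......
.#.................#############.######...........
..##...............##################.......#.....
...##...............##.############.....#####.....
....##...............###.######.......######......
.....###..............########...###########......
exp grip mid (np.float64(353.7788227544555), np.float64(174.3720143160151)) ring top (np.float64(351.86932531554373), np.float64(192.0414244976305))
```

The key stands where I left it: its grip is at (354.3,174.8) against a predicted (353.8,174.4). The flange also met the stack at the predicted height, so all four dies lie flat. Handing in.

```bash
python3 -c "
from bench import order
print(order.finish_job())"
```

```text
the job is handed in; nothing more can be done
None
```

I handed the job in with the stack set down on the terracotta ring, the key standing in it and the gripper clear; the heights, forces and last picture matched what was expected, but no verdict came back.

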